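# Turn the terminal-box cover over against the work tray's upstand

### The job

Turn the flat blue cover on the rubber work tray over so that its bare machined sealing face is up for inspection. Do not grip or pick it up: with the fingertips push it gently against the tray's aluminium upstand until it tips up and leans there, then tip its upper edge back from behind so that it falls over and lies flat, blue side down, on the mat. Leave everything else where it stands and do not touch the red rocker switch.

Things in the scene. Friction and masses are not known exactly. Their poses are not given: they have to be found in the camera images.
- cover: Flat terminal-box cover, 80 mm (own x) by 110 mm (own y) by 8 mm thick, about 0.19 kg, slippery. Blue painted top with four screw heads; bare aluminium underside with a black rectangular groove. Origin: centre of the underside; z points to the blue side: up at the start, down when turned over. Starts flat on the mat, its own x pointing towards the upstand, up to 20 degrees askew.
- corner0 (a point): Corner of the cover at its own +x +y, half-way through the thickness (4 mm from either side).
- corner1 (a point): Corner of the cover at its own +x -y, half-way through the thickness.
- corner2 (a point): Corner of the cover at its own -x -y, half-way through the thickness.
- corner3 (a point): Corner of the cover at its own -x +y, half-way through the thickness.
- stop_foot (a point): Point on the fixed work tray, half-way along it, in the plane of the upstand's upright face, at the height of the mat's top (6 mm above the counter). x points level away from the mat into the upstand, y along the upstand, z up. The grippy black rubber mat runs from here to x = -250 mm and is 360 mm long in y. The smooth, slippery aluminium upstand fills x = 0 to 6 mm along the whole length.
- slope_foot (a point): Where the sloping foot strip of the upstand meets the mat: mat level, 20 mm in front of the upright face. The strip rises at 60 degrees to meet the upright face 35 mm above the mat. Pushed low on its near edge, the cover rides up the strip with its far edge, passes over the upstand's top and leans on it. Axes as stop_foot.
- stop_top (a point): Middle of the upstand's rounded top edge, 50 mm above the mat, 3 mm behind the upright face. When the cover's lower edge is about 23 mm from the upright face it leans here at about 65 degrees and stays; its upper edge is then about 73 mm above the mat and 10 mm beyond the upright face. Behind, a flange only 4 mm high runs to 32 mm beyond the face. Axes as stop_foot.
- plug_a: Brass hex plug, 32 mm tall, 33 mm across, standing on the mat near one end. Origin: centre of its underside. Leave it.
- plug_b: The other brass hex plug, same size, standing near the other end of the mat. Origin: centre of its underside. Leave it.
- coil: Copper solenoid coil with black end flanges, 54 mm diameter, 54 mm tall, standing on the counter. Origin: centre of its underside. Leave it.
- fuse_carrier: White ceramic fuse carrier, 78 x 30 x 32 mm, on the counter. Origin: centre of its underside. Leave it.
- terminal_block: Chipped white porcelain terminal block, 34 x 66 x 22 mm, on the counter. Origin: centre of its underside. Leave it.
- screwdriver: Screwdriver with a red handle, 190 mm long, lying on the counter beside the tray. Leave it.
- rocker_tip (a point): End of the red rocker switch on top of the fixed grey test box (110 x 130 x 66 mm). Do not touch it.
Mind the look-alikes: they are no part of the job. Leave any brown or orange look-alike of the cover alone.

How it is judged:
On the way:
1. the cover has been tipped up and leans against the upstand, steeper than about 43 degrees (angle between cover's own z axis and vertical between 0.75 and 1.5 rad and x of cover in the frame of stop_foot between -0.05 and 0.03 m), for 0.2 s.
At the end, for the whole second after the job is handed in: The cover lies at rest on the mat in front of the upstand, blue side down and sealing face up, flat to within 0.1 rad with no corner raised more than about 9 mm; its centre is on the mat, 35 to 200 mm in front of the upright face and within 130 mm of its middle (angle between cover's own z axis and vertical above 3.04 rad and height (world z) of each of corner0, corner1, corner2, corner3 below 0.019 m and x of cover in the frame of stop_foot between -0.2 and -0.035 m and y of cover in the frame of stop_foot between -0.13 and 0.13 m and linear speed of cover below 0.01 m/s); the robot touches nothing.
It fails at once if the cover was lifted: all four corners more than 30 mm above the mat (height (world z) of each of corner0, corner1, corner2, corner3 above 0.036 m).
It fails at once if the cover was gripped or pressed hard: more than 30 N between the fingers and the cover (contact force between the fingers and cover above 30 N).
It fails at once if a brass plug, the coil, the fuse carrier, the terminal block or the screwdriver was shoved more than 15 mm (distance of any of plug_a, plug_b, coil, fuse_carrier, terminal_block, screwdriver from where it was at the start of the episode above 0.015 m).
It fails at once if the rocker switch was moved (distance of rocker_tip from where it was at the start of the episode above 0.002 m).
It also fails if it takes over 45 s, if anything falls off the work surface, if the arm or the gripper's body presses on something with over 40 N, if the wrist force passes 120 N, or if a joint passes its speed limit or range.

### The arm

A 6-joint arm with a two-finger parallel gripper is mounted at the origin on the work surface. World frame = base frame: x ahead of the robot, y to its left, z up, the work surface at z = 0. Lengths are in m, angles in rad, forces in N, time in s.
With the tool pointing down it reaches from about 0.325 to 0.9 m from the base axis. Payload 3.5 kg.
Tool frame: the origin (TCP) lies midway between the tips of the shut fingers; the grasp point (between the pads) lies 19 mm behind it; z points along the fingers, y is the line along which they close (so a half turn about z gives the same grasp; the last joint's range is limited). The gripper opens to 85 mm and grips with 20 to 120 N. Pads are 22 mm wide; open, the fingers measure 114 mm over their backs; the gripper's body (76 mm by 85 mm) begins 54 mm behind the grasp point. The pads swing forward as they close: fully open they stand 13 mm farther back than shut.
Start: joints at [-1.344, 0.276, -0.026, 1.268, 0, 1.467], TCP at [0.202, -0.591, 0.231] pointing down, gripper open.
Joint ranges: [-3.12, 3.12], [-0.85, 1.88], [-1.08, 1.24], [-1.95, 2.15], [-1.57, 1.53], [-3.14, 3.14]. Speed limits (rad/s): [2.57, 2.57, 3.14, 3.14, 3.14, 3.14].

### API

Orientations are given as a unit quaternion [w, x, y, z].
In Python, from station import env, optics, job_done gives the robot as it stands. The module is installed in compiled form; this text tells all that it offers.
- The arm moves only by the tool jog_arm, never from a script. Its argument "targets" is a list of rows, each a list of 7 numbers: the opening, from -1 (shut) to 1 (fully open), then the shift along the tool's x, y, z in mm, then the turn, a rotation vector about the tool's x, y, z in degrees. A call has 1 to 10 rows; each row is the pose to reach, as a shift and turn from the pose commanded when the call began, along the tool's axes at that moment; what a row does not reach only later rows make up. A row lasts 1/10 s, in which the tool goes at most 50 mm and 8.59 degrees, less where a joint would pass 70% of its speed; a pose out of reach is approached as far as the arm can. A call with a gripper value outside its range is refused whole. The fingers move at their own pace and stop on an object; the grip force is fixed at half the most. Time passes only in rows, so rows that repeat a pose let the fingers close. It gives the time, the measured TCP pose, the force, the opening and the grip force at its end, in the units of the state.
- env.state(): the state, without advancing time (a new reading comes with each control period).
- optics.snapshot(name): name is "scene" or "top"; returns (picture, depth): 420x560x3 uint8, red, green, blue; 420x560 float32, m along the optical axis (not along the pixel's ray), 0 where there is no reading.
- optics.get_calibration(name): a dict with "fx", "fy", "cx", "cy" (pixels), "world_to_cam" (4x4, takes a point from world to camera coordinates). Camera axes: x right, y up, looking along -z (the intrinsics and any distortion apply to the point x, -y, -z); pixel columns grow to the right and rows downward; lengths in m; the calibration is good to about 2 mm. A picture is of the moment at which its call begins. get_calibration takes no time and is no camera call.
- job_done(): hands the job in; it is judged then, once.
The state is a dict: "time": time; "joints": joint angles; "joint_velocities": joint speeds; "joint_torque": joint torques, N m; "tcp_pos": TCP position; "tool_rot": TCP orientation; "contact_force": force on the tool from outside, world axes, zero at the start; "torque": the same for the moment, N m; "gripper_width": finger opening in m; "finger_force": force on a finger pad.
Only numpy, scipy, OpenCV 4.12 (cv2) and the standard library are available. Lean on these libraries where they do the work, as an engineer would, in place of code of your own. Each camera call takes 0.05 s, during which the arm holds its last target. There are 200 camera calls.

## Working session

There is one attempt and no reset: what is moved stays moved. The work goes in short steps, Python scripts to look and compute and a tool call to move; the robot and the scene stay as the last step left them, time stands still between calls to the robot, and variables do not carry over. Pictures are saved under pics/ and viewed, at most 10 in all, crops included, and the job is handed in when it is done.

Besides the shell and the picture viewer there is one more tool, called after "Call:" by a JSON object that holds its "method" and its "body", one argument or row to a line. jog_arm: Moves the arm, as the interface text tells. Its arguments: {"type":"object","properties":{"targets":{"type":"array","items":{"type":"array","items":{"type":"number"}}}},"required":["targets"]}

```bash
mkdir -p pics; cat > h.py <<'E'
import numpy as np,cv2
from station import env,optics
from scipy.spatial.transform import Rotation as R
def world(name,depth):
    c=optics.get_calibration(name);v,u=np.mgrid[:420,:560]
    p=np.stack([(u-c['cx'])/c['fx']*depth,-(v-c['cy'])/c['fy']*depth,-depth,np.ones_like(depth)],-1)
    return (p@np.linalg.inv(c['world_to_cam']).T)[...,:3]
E
python3 - <<'E'
from h import *
for n in('scene','top'):
    im,d=optics.snapshot(n);np.savez(n,im=im,d=d);c=optics.get_calibration(n);print(n,c)
    cv2.imwrite(f'pics/{n}0.png',cv2.resize(im[...,::-1],(784,588)))
s=env.state();print(s['tcp_pos'],s['tool_rot'],s['time'])
E
```

```text
scene {'fx': 415.3399352786467, 'fy': 415.3399352786467, 'cx': 283.1141439141706, 'cy': 209.32837221517002, 'world_to_cam': array([[-0.03891259,  0.99910767,  0.01642162,  0.02673648],
       [-0.72103785, -0.03945267,  0.69177158,  0.29266691],
       [ 0.69180216,  0.01507801,  0.72192965, -1.31107528],
       [ 0.        ,  0.        ,  0.        ,  1.        ]])}
top {'fx': 496.3600468821756, 'fy': 496.3600468821756, 'cx': 279.25977986762575, 'cy': 198.27035981587903, 'world_to_cam': array([[-6.52281845e-03, -9.99978693e-01,  2.57946710e-04,
         1.39424515e-02],
       [ 9.95162392e-01, -6.46611471e-03,  9.80306187e-02,
        -4.82821632e-01],
       [-9.80268620e-02,  8.96134793e-04,  9.95183366e-01,
        -1.29369942e+00],
       [ 0.00000000e+00,  0.00000000e+00,  0.00000000e+00,
         1.00000000e+00]])}
[ 0.20223469 -0.59062111  0.23027431] [-1.01122912e-03  9.86437452e-01  1.64134477e-01 -6.14907938e-05] 0.1
```

View pics/scene0.png

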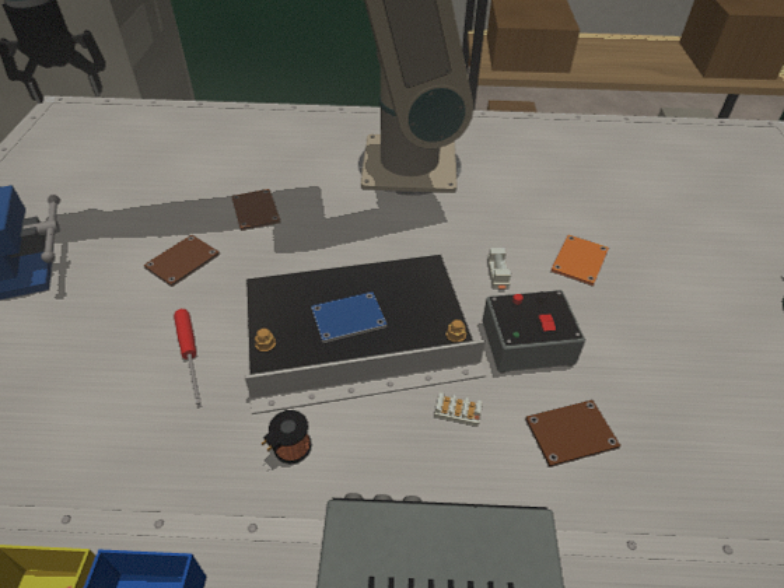

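View pics/top0.png

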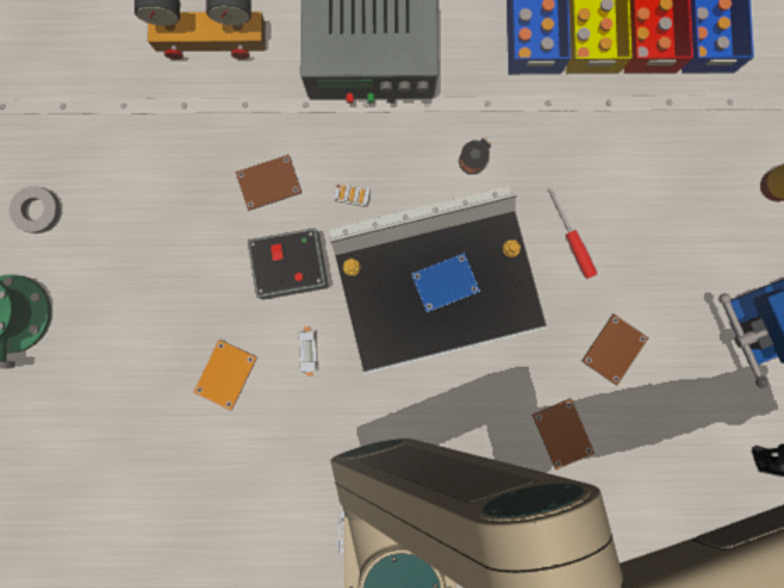

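The scene and top pictures show the blue cover mid-mat (top px ~446,283), the upstand on its far side (from 335,240 to 515,200), and plugs at (351,267) and (512,248). Next I measure the cover and the upstand.

```bash
python3 - <<'E'
from h import *
f=np.load('top.npz');im=f['im'].astype(int);W=world('top',f['d'])
r,g,b=im[...,0],im[...,1],im[...,2]
m=((b>r+50)&(b>g+25)).astype(np.uint8);m[:,:250]=0;m[:150]=0;m[:,360:]=0;m[260:]=0
m=cv2.morphologyEx(m,cv2.MORPH_CLOSE,np.ones((5,5)))
P=W[m>0];print('cover n,z',len(P),np.median(P,0))
rc=cv2.minAreaRect((P[:,:2]*1000).astype(np.float32));print(rc,cv2.boxPoints(rc))
# upstand: points z 0.045-0.06 in region
roi=np.zeros((420,560),bool);roi[125:185,225:380]=1
T=W[roi&(W[...,2]>.053)&(W[...,2]<.06)];print(len(T))
l=cv2.fitLine((T[:,:2]).astype(np.float32),cv2.DIST_HUBER,0,.01,.01).ravel();t=(T[:,:2]-l[2:])@l[:2]
q=(T[:,:2]-l[2:])@np.array([-l[1],l[0]]);print(l,np.percentile(t,[0,1,99,100]),np.percentile(q,[2,50,98]),T[:,2].max())
# mat boundary
k=(im.sum(-1)<140).astype(np.uint8);k[:130]=0;k[:,:230]=0;k[270:]=0;k[:,395:]=0
M=W[(k>0)&(abs(W[...,2]-.006)<.006)];rc=cv2.minAreaRect((M[:,:2]*1000).astype(np.float32));print('mat',np.median(M[:,2]),rc,cv2.boxPoints(rc))
for u,v in((351,267),(512,248)): print(W[int(v/1.4),int(u/1.4)])
E
```

```text
cover n,z 1205 [ 0.47527505 -0.0925056   0.01332198]
((451.05157470703125, -53.20496368408203), (96.54090881347656, 213.3982391357422), 31.83649253845215) [[ 353.75958    11.97949 ]
 [ 466.32654  -169.31445 ]
 [ 548.34357  -118.38942 ]
 [ 435.7766     62.904526]]
240
[ 0.23632686 -0.9716736   0.5960425  -0.0605939 ] [-0.21499804 -0.21251813  0.16309411  0.16740209] [-3.63025934e-03 -6.11679491e-05  3.34439443e-03] 0.05970763384440403
mat 0.005232604380687178 ((460.5971374511719, -81.98291015625), (222.88148498535156, 351.6033935546875), 13.853524208068848) [[ 310.30405    62.02146 ]
 [ 394.49216  -279.35416 ]
 [ 610.89026  -225.98727 ]
 [ 526.70215   115.388336]]
[0.50375007 0.08755802 0.03884217]
[ 0.5364838  -0.21573914  0.03723802]
```

```bash
cat >> h.py <<'E'
F=np.array([.5905,-.0504,.006]);a=np.arctan2(.2363,.9717)
Rs=R.from_euler('z',a).as_matrix()
def st(p): return (np.asarray(p)-F)@Rs       # world -> stop_foot
def tool():
    s=env.state();q=s['tool_rot'];Rt=R.from_quat([q[1],q[2],q[3],q[0]]).as_matrix()
    return s,np.array(s['tcp_pos']),Rt
def goto(x,y,z,pitch=0):
    """shift mm, turn deg in present tool axes, to stop_foot point, pitch>0: tips towards upstand"""
    s,p,Rt=tool();G=Rs@R.from_euler('y',-pitch,degrees=True).as_matrix()@np.diag([1,-1,-1.])
    print('stop pos',(st(p)*1000).round(1),'F',np.round(Rs.T@s['contact_force'],1),'t',s['time'],'w',s['gripper_width'])
    print('shift',(Rt.T@(F+Rs@[x,y,z]-p)*1000).round(1),'turn',np.degrees(R.from_matrix(Rt.T@G).as_rotvec()).round(1))
E
python3 - <<'E'
from h import *
f=np.load('top.npz');im=f['im'].astype(int);W=world('top',f['d']);S=st(W)
r,g,b=im[...,0],im[...,1],im[...,2]
m=((b>r+50)&(b>g+25)&(abs(W[...,2]-.014)<.006)&(abs(S[...,0]+.12)<.1)&(abs(S[...,1])<.12))
P=S[m];rc=cv2.minAreaRect((P[:,:2]*1000).astype(np.float32));print(m.sum(),rc,cv2.boxPoints(rc))
for n,u,v in(('plugL',351,267),('plugR',512,248),('coil',475,155),('block',352,195),('matTL',337,250),('flange',335,232)): print(n,st(W[int(v/1.4),int(u/1.4)]))
goto(-.185,-.0136,.05,7)
E
```

```text
1097 ((-122.45951843261719, -13.854026794433594), (78.73601531982422, 109.91912078857422), 7.428982257843018) [[-168.6032     35.554024]
 [-154.39095   -73.44242 ]
 [ -76.31584   -63.262077]
 [ -90.52809    45.734367]]
plugL [-0.05169443  0.15454984  0.03284217]
plugR [-0.09155542 -0.14789316  0.03123802]
coil [ 0.09582874 -0.12410353  0.04813925]
block [0.08561633 0.11973407 0.00842347]
matTL [-0.01034521  0.17369208  0.00671202]
flange [ 0.02643554  0.16837974 -0.00309844]
stop pos [-504.9 -433.2  224.3] F [-0.4  0.1 -0. ] t 0.1 w 0.08515982089588268
shift [ 356.8 -388.3  175.1] turn [-0.4  7.   5.2]
```

Call:
{"method": "jog_arm", "body": {
  "targets": [
    [0,352,-388,60,0,7,5.2],
    [0,352,-388,60,0,7,5.2],
    [0,352,-388,60,0,7,5.2],
    [0,352,-388,60,0,7,5.2],
    [0,352,-388,60,0,7,5.2],
    [0,352,-388,60,0,7,5.2],
    [0,352,-388,60,0,7,5.2],
    [0,352,-388,60,0,7,5.2],
    [0,352,-388,60,0,7,5.2],
    [0,352,-388,60,0,7,5.2]
  ]
}}

```text
time: 1.1
tcp_pos: [0.3991, -0.1331, 0.1741]
tool_rot: [-0.01, 0.991, 0.119, 0.06]
contact_force: [1.0, -1.1, 0.5]
gripper_width: 0.0427
finger_force: 0.0
```

Call:
{"method": "jog_arm", "body": {
  "targets": [
    [0,0,0,0,0,0,0],
    [0,0,0,0,0,0,0]
  ]
}}

```text
time: 1.3
tcp_pos: [0.3989, -0.1336, 0.174]
tool_rot: [-0.01, 0.991, 0.121, 0.06]
contact_force: [0.4, -0.6, -0.4]
gripper_width: 0.0425
finger_force: 0.0
```

```bash
python3 -c "
from h import *
goto(-.195,-.0136,.018,7)"
```

```text
stop pos [-205.8  -35.5  168. ] F [ 0.3 -0.7 -0.4] t 1.3 w 0.04247787844512584
shift [ -7.3 -21.  150.3] turn [-0.4  0.1  0.2]
```

Call:
{"method": "jog_arm", "body": {
  "targets": [
    [0,-7,-21,40,0,0,0.2],
    [0,-7,-21,80,0,0,0.2],
    [0,-7,-21,120,0,0,0.2],
    [0,-7,-21,148,0,0,0.2],
    [0,-7,-21,150,0,0,0.2],
    [0,-7,-21,150,0,0,0.2]
  ]
}}

```text
time: 1.9
tcp_pos: [0.4043, -0.1124, 0.0247]
tool_rot: [-0.01, 0.991, 0.116, 0.059]
contact_force: [-0.5, 0.9, 0.4]
gripper_width: 0.0428
finger_force: 0.0
```

```bash
python3 - <<'E'
from h import *
goto(-.195,-.0136,.004,7)
im,d=optics.snapshot('scene');cv2.imwrite('pics/s1.png',cv2.resize(im[180:260,180:360,::-1],None,fx=4,fy=4,interpolation=cv2.INTER_CUBIC))
E
```

```text
stop pos [-195.6  -16.2   18.7] F [-0.2  1.   0.4] t 1.9 w 0.04278415882286746
shift [-1.2 -2.5 14.6] turn [-0.4  0.1 -0.4]
```

View pics/s1.png

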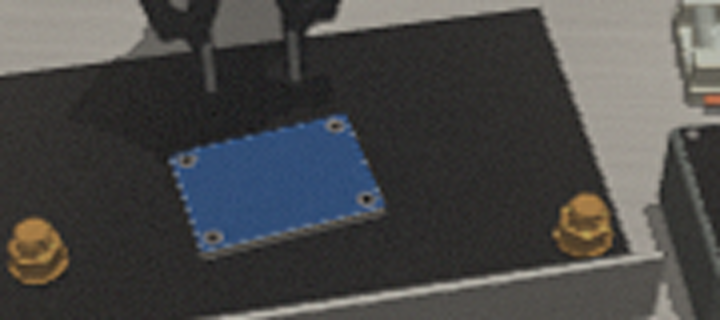

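The picture shows both fingertips (212,90 and 294,80) just behind the cover's near edge (172,160–345,117), roughly centred. I'll lower until they touch the mat lightly.

Call:
{"method": "jog_arm", "body": {
  "targets": [
    [0,0,-2,8,0,0,0],
    [0,0,-2,12,0,0,0],
    [0,0,-2,14,0,0,0],
    [0,0,-2,14,0,0,0]
  ]
}}

```text
time: 2.35
tcp_pos: [0.406, -0.1088, 0.011]
tool_rot: [-0.01, 0.991, 0.117, 0.06]
contact_force: [0.6, -0.5, 0.3]
gripper_width: 0.0426
finger_force: 0.0
```

Call:
{"method": "jog_arm", "body": {
  "targets": [
    [0,0,0,2,0,0,0],
    [0,0,0,2,0,0,0]
  ]
}}

```text
time: 2.55
tcp_pos: [0.4063, -0.1087, 0.0089]
tool_rot: [-0.01, 0.991, 0.117, 0.06]
contact_force: [-0.7, -0.2, 0.0]
gripper_width: 0.0426
finger_force: 0.0
```

Call:
{"method": "jog_arm", "body": {
  "targets": [
    [0,0,0,2,0,0,0],
    [0,0,0,2,0,0,0]
  ]
}}

```text
time: 2.75
tcp_pos: [0.4064, -0.1086, 0.0068]
tool_rot: [-0.01, 0.991, 0.117, 0.06]
contact_force: [-0.6, -0.4, -0.1]
gripper_width: 0.0427
finger_force: 0.0
```

Call:
{"method": "jog_arm", "body": {
  "targets": [
    [0,0,0,1,0,0,0],
    [0,0,0,2,0,0,0],
    [0,0,0,2,0,0,0]
  ]
}}

```text
time: 3.05
tcp_pos: [0.4068, -0.1087, 0.0051]
tool_rot: [-0.01, 0.991, 0.117, 0.06]
contact_force: [0.4, -0.7, 1.3]
gripper_width: 0.0427
finger_force: 1.2
```

Call:
{"method": "jog_arm", "body": {
  "targets": [
    [0,0,0,1,0,0,0],
    [0,0,0,1,0,0,0]
  ]
}}

```text
time: 3.25
tcp_pos: [0.4069, -0.1087, 0.0048]
tool_rot: [-0.01, 0.991, 0.117, 0.06]
contact_force: [-4.2, 0.6, 12.6]
gripper_width: 0.0427
finger_force: 6.2
```

Call:
{"method": "jog_arm", "body": {
  "targets": [
    [0,0,0,-2,0,0,0],
    [0,5,0,-1.4,0,0,0],
    [0,10,0,-0.8,0,0,0],
    [0,14,0,-0.3,0,0,0],
    [0,18,0,0.2,0,0,0],
    [0,22,0,0.7,0,0,0],
    [0,26,0,1.2,0,0,0],
    [0,30,0,1.7,0,0,0],
    [0,34,0,2.2,0,0,0],
    [0,38,0,2.7,0,0,0]
  ]
}}

```text
time: 4.25
tcp_pos: [0.4441, -0.0997, 0.0059]
tool_rot: [-0.01, 0.991, 0.117, 0.06]
contact_force: [-0.7, 0.5, -0.3]
gripper_width: 0.0429
finger_force: 0.4
```

```bash
cat >> h.py <<'E'
def cover(S,im):
    r,g,b=[im[...,i].astype(int) for i in range(3)]
    m=(b>r+40)&(b>g+20)&(abs(S[...,0]+.1)<.16)&(abs(S[...,1])<.12)&(S[...,2]<.1)&(S[...,2]>0)
    P=S[m]*1000;print(m.sum(),'min/max',np.percentile(P,[1,99],axis=0).round(0).tolist())
    if m.sum()>50: print(cv2.minAreaRect(P[:,:2].astype(np.float32)))
def look(n,name):
    im,d=optics.snapshot(n);S=st(world(n,d));cover(S,im);cv2.imwrite(f'pics/{name}.png',im[...,::-1]);return im,S
E
python3 - <<'E'
from h import *
look('scene','s2');goto(-.1,-.0136,0,7)
E
```

```text
1019 min/max [[-141.0, -68.0, 4.0], [-66.0, 38.0, 10.0]]
((-104.0788803100586, -15.393413543701172), (109.4913101196289, 78.59220886230469), 88.89667510986328)
stop pos [-1.53e+02 -1.36e+01  1.00e-01] F [-0.5 -0.3  0. ] t 4.3 w 0.042896135420016614
shift [52.6 -0.1  6.6] turn [-0.3 -0.1 -0.2]
```

Call:
{"method": "jog_arm", "body": {
  "targets": [
    [0,4,0,0.5,0,0,0],
    [0,8,0,1,0,0,0],
    [0,12,0,1.5,0,0,0],
    [0,16,0,2,0,0,0],
    [0,20,0,2.5,0,0,0],
    [0,24,0,3,0,0,0],
    [0,28,0,3.5,0,0,0],
    [0,32,0,4,0,0,0],
    [0,36,0,4.5,0,0,0],
    [0,40,0,5,0,0,0]
  ]
}}

```text
time: 5.3
tcp_pos: [0.4833, -0.0902, 0.0058]
tool_rot: [-0.01, 0.991, 0.117, 0.06]
contact_force: [-0.8, 0.4, -0.7]
gripper_width: 0.0432
finger_force: 0.5
```

Call:
{"method": "jog_arm", "body": {
  "targets": [
    [0,3,0,0.4,0,0,0],
    [0,6,0,0.8,0,0,0],
    [0,9,0,1.1,0,0,0],
    [0,12,0,1.5,0,0,0],
    [0,15,0,1.9,0,0,0],
    [0,18,0,2.2,0,0,0],
    [0,21,0,2.6,0,0,0],
    [0,24,0,3,0,0,0]
  ]
}}

```text
time: 6.1
tcp_pos: [0.5071, -0.0845, 0.0057]
tool_rot: [-0.01, 0.991, 0.117, 0.06]
contact_force: [-1.5, -0.5, -1.3]
gripper_width: 0.0426
finger_force: 1.0
```

```bash
python3 - <<'E'
from h import *
look('scene','s3');goto(-.041,-.0136,0,7)
E
```

```text
642 min/max [[-76.0, -68.0, 8.0], [-12.0, 38.0, 35.0]]
((-44.818321228027344, -14.801589965820312), (68.35005187988281, 107.59217071533203), 0.06425002217292786)
stop pos [-88.4 -13.7  -0.1] F [-0.7 -0.2 -1.7] t 6.15 w 0.04271728726388823
shift [47.  -0.2  5.8] turn [-0.3 -0.1 -0.2]
```

Riding up nicely. I'll carry on at 25–30 mm/s.

Call:
{"method": "jog_arm", "body": {
  "targets": [
    [0,3,0,0.4,0,0,0],
    [0,6,0,0.7,0,0,0],
    [0,9,0,1.1,0,0,0],
    [0,12,0,1.5,0,0,0],
    [0,15,0,1.9,0,0,0],
    [0,18,0,2.2,0,0,0],
    [0,20,0,2.5,0,0,0],
    [0,22,0,2.7,0,0,0],
    [0,24,0,3,0,0,0],
    [0,26,0,3.2,0,0,0]
  ]
}}

```text
time: 7.15
tcp_pos: [0.5324, -0.0785, 0.0059]
tool_rot: [-0.01, 0.991, 0.117, 0.06]
contact_force: [-2.1, -0.1, 0.5]
gripper_width: 0.0427
finger_force: 1.0
```

```bash
python3 - <<'E'
from h import *
look('scene','s4');goto(-.041,-.0136,0,7)
E
```

```text
114 min/max [[-47.0, -67.0, 11.0], [-8.0, 36.0, 51.0]]
((-26.52484130859375, -15.486736297607422), (37.85491943359375, 106.00223541259766), 6.531084060668945)
stop pos [-62.7 -13.7  -0. ] F [-1.2 -0.5 -0.1] t 7.2 w 0.042539043274776984
shift [21.6 -0.2  2.7] turn [-0.3 -0.  -0.2]
```

Call:
{"method": "jog_arm", "body": {
  "targets": [
    [0,2,0,0.3,0,0,0],
    [0,4,0,0.5,0,0,0],
    [0,6,0,0.8,0,0,0],
    [0,8,0,1,0,0,0],
    [0,10,0,1.2,0,0,0],
    [0,12,0,1.5,0,0,0],
    [0,14,0,1.7,0,0,0],
    [0,16,0,2,0,0,0],
    [0,18,0,2.2,0,0,0],
    [0,20,0,2.5,0,0,0]
  ]
}}

```text
time: 8.2
tcp_pos: [0.5518, -0.0738, 0.0057]
tool_rot: [-0.01, 0.991, 0.117, 0.06]
contact_force: [-1.5, -1.0, -0.5]
gripper_width: 0.0426
finger_force: 0.7
```

```bash
python3 - <<'E'
from h import *
look('top','t5')
im,S=look('scene','s5');goto(-.041,-.0136,0,7)
cv2.imwrite('pics/s5c.png',cv2.resize(im[160:290,160:360,::-1],None,fx=4,fy=4,interpolation=cv2.INTER_CUBIC))
E
```

```text
175 min/max [[-29.0, -6.0, 8.0], [4.0, 34.0, 71.0]]
((-6.910011291503906, 17.372907638549805), (33.081180572509766, 47.35495376586914), 52.84200668334961)Traceback (most recent call last):
  File "<stdin>", line 3, in <module>
  File "h.py", line 25, in look
    im,d=optics.snapshot(n);S=st(world(n,d));cover(S,im);cv2.imwrite(f'pics/{name}.png',im[...,::-1]);return im,S
                                             ~~~~~^^^^^^
  File "h.py", line 22, in cover
    P=S[m]*1000;print(m.sum(),'min/max',np.percentile(P,[1,99],axis=0).round(0).tolist())
                                        ~~~~~~~~~~~~~^^^^^^^^^^^^^^^^^
    return _quantile_unchecked(
        a, q, axis, out, overwrite_input, method, keepdims, weights)
    return _ureduce(a,
                    func=_quantile_ureduce_func,
    ...<5 lines>...
                    overwrite_input=overwrite_input,
                    method=method)
    r = func(a, **kwargs)
    result = _quantile(arr,
                       quantiles=q,
    ...<2 lines>...
                       out=out,
                       weights=wgt)
    slices_having_nans = np.isnan(arr[-1, ...])
                                  ~~~^^^^^^^^^
IndexError: index -1 is out of bounds for axis 0 with size 0
```

Blue face spans (-29,8) to (4,71) mm, which is ~62°, so it leans. Now I back off slowly, then rise.

Call:
{"method": "jog_arm", "body": {
  "targets": [
    [0,0,0,0,0,0,0],
    [0,-1,0,-0.1,0,0,0],
    [0,-3,0,-0.4,0,0,0],
    [0,-7,0,-0.9,0,0,0],
    [0,-15,0,-2,0,0,0],
    [0,-40,0,-10,0,0,0],
    [0,-60,0,-50,0,0,0],
    [0,-60,0,-100,0,0,0],
    [0,-60,0,-140,0,0,0],
    [0,-60,0,-140,0,0,0]
  ]
}}

```text
time: 9.3
tcp_pos: [0.4809, -0.0944, 0.1436]
tool_rot: [-0.007, 0.991, 0.117, 0.066]
contact_force: [-0.0, -0.2, 0.1]
gripper_width: 0.0426
finger_force: 0.0
```

```bash
sed -i 's/    P=S\[m\]\*1000;/    P=S[m]*1000\n    if len(P)==0: print("no blue");return\n    /' h.py; python3 - <<'E'
from h import *
look('top','t6')
im,S=look('scene','s6');goto(.06,-.0136,.14,0)
cv2.imwrite('pics/s6c.png',cv2.resize(im[160:310,160:360,::-1],None,fx=4,fy=4,interpolation=cv2.INTER_CUBIC))
E
```

```text
581 min/max [[-31.0, -69.0, 7.0], [4.0, 33.0, 71.0]]
((-14.551153182983398, -17.846511840820312), (37.33821487426758, 105.47859954833984), 0.29770052433013916)
no blue
stop pos [-119.7  -14.6  132.5] F [-1.   0.4 -0.5] t 9.4 w 0.04296108952453074
shift [179.2  -1.6  14.9] turn [-0.2 -7.1 -0.2]
```

View pics/s6c.png

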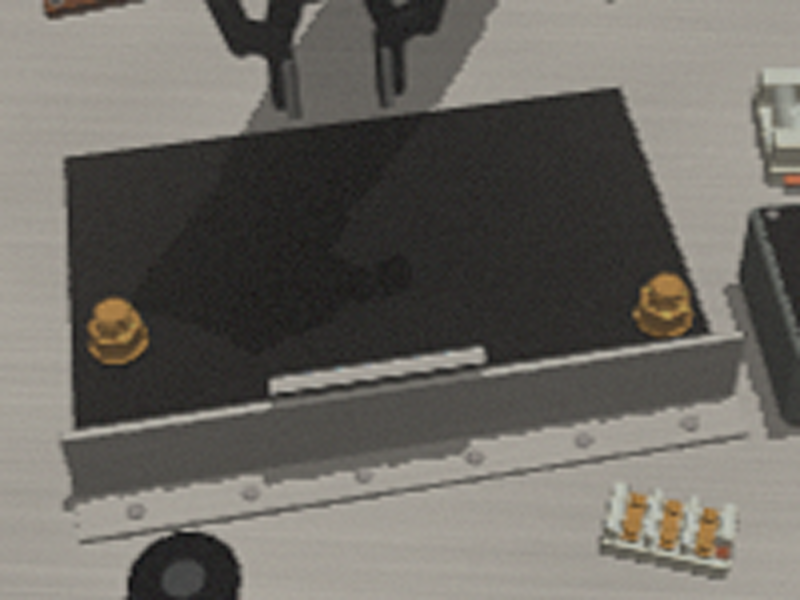

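The cover leans on the upstand (its upper edge shows from px 270,385 to 485,355), and the plugs are untouched. Now over the top to behind it.

Call:
{"method": "jog_arm", "body": {
  "targets": [
    [0,45,0,0,0,-2,0],
    [0,90,2,5,0,-5,0],
    [0,135,2,10,0,-7,0],
    [0,179,3,15,0,-7,0],
    [0,179,3,15,0,-7,0],
    [0,179,3,15,0,-7,0]
  ]
}}

```text
time: 10.0
tcp_pos: [0.6513, -0.0528, 0.1409]
tool_rot: [-0.004, 0.993, 0.118, -0.003]
contact_force: [-0.7, -0.6, -0.5]
gripper_width: 0.0428
finger_force: 0.0
```

```bash
python3 - <<'E'
from h import *
goto(.045,-.018,.061,0)
E
```

```text
stop pos [ 58.5 -16.7 134.9] F [-0.9 -0.4 -0.5] t 10.0 w 0.04281329656767192
shift [-13.    1.9  74. ] turn [-0.5  0.3 -0.1]
```

Call:
{"method": "jog_arm", "body": {
  "targets": [
    [0,0,2,40,0,0,0],
    [0,0,2,74,0,0,0],
    [0,-13,2,74,0,0,0],
    [0,-20,2,74,0,0,0],
    [0,-27,2,74,0,0,0],
    [0,-32,2,74,0,0,0],
    [0,-36,2,74,0,0,0],
    [0,-40,2,74,0,0,0],
    [0,-44,2,74,0,0,0],
    [0,-48,2,74,0,0,0]
  ]
}}

```text
time: 11.0
tcp_pos: [0.6076, -0.0665, 0.0714]
tool_rot: [-0.003, 0.993, 0.118, 0.001]
contact_force: [1.7, 0.4, 2.4]
gripper_width: 0.043
finger_force: 1.5
```

```bash
python3 - <<'E'
from h import *
look('top','t7')
im,S=look('scene','s7');goto(-.03,-.018,.061,0)
cv2.imwrite('pics/s7c.png',cv2.resize(im[160:310,160:360,::-1],None,fx=4,fy=4,interpolation=cv2.INTER_CUBIC))
E
```

```text
no blue
no blue
stop pos [ 11.3 -19.2  64.5] F [1.1 0.2 1. ] t 11.1 w 0.04284825631196448
shift [-41.4  -1.1   3.5] turn [-0.3  0.  -0.2]
```

View pics/s7c.png

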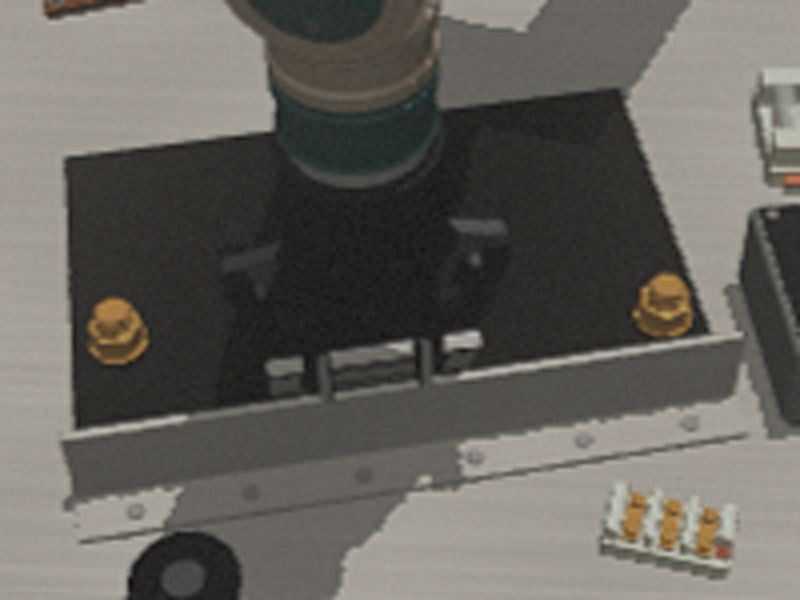

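The fingers (px 325,370 and 425,360) are now behind the cover's upper edge and pulling it upright. Continue.

Call:
{"method": "jog_arm", "body": {
  "targets": [
    [0,-4,0,0,0,0,0],
    [0,-8,0,0,0,0,0],
    [0,-12,0,0,0,0,0],
    [0,-16,0,0,0,0,0],
    [0,-20,0,0,0,0,0],
    [0,-24,0,0,0,0,0],
    [0,-28,0,0,0,0,0]
  ]
}}

```text
time: 11.8
tcp_pos: [0.5787, -0.0728, 0.0702]
tool_rot: [-0.003, 0.993, 0.118, -0.0]
contact_force: [2.1, 0.9, 1.2]
gripper_width: 0.0428
finger_force: 1.1
```

Call:
{"method": "jog_arm", "body": {
  "targets": [
    [0,-4,0,0,0,0,0],
    [0,-8,0,0,0,0,0],
    [0,-12,0,0,0,0,0],
    [0,-16,0,0,0,0,0],
    [0,-16,0,0,0,0,0]
  ]
}}

```text
time: 12.3
tcp_pos: [0.5625, -0.0766, 0.07]
tool_rot: [-0.003, 0.993, 0.118, -0.001]
contact_force: [0.4, 0.7, 0.5]
gripper_width: 0.0428
finger_force: 0.4
```

```bash
python3 - <<'E'
from h import *
look('top','t8')
im,S=look('scene','s8');goto(-.03,-.018,.061,0)
cv2.imwrite('pics/s8c.png',cv2.resize(im[160:310,160:360,::-1],None,fx=4,fy=4,interpolation=cv2.INTER_CUBIC))
E
```

```text
no blue
no blue
stop pos [-33.1 -18.8  63.9] F [0.2 0.4 0.5] t 12.4 w 0.04269237639010154
shift [ 3.1 -0.8  2.9] turn [-0.4  0.1 -0.2]
```

View pics/s8c.png

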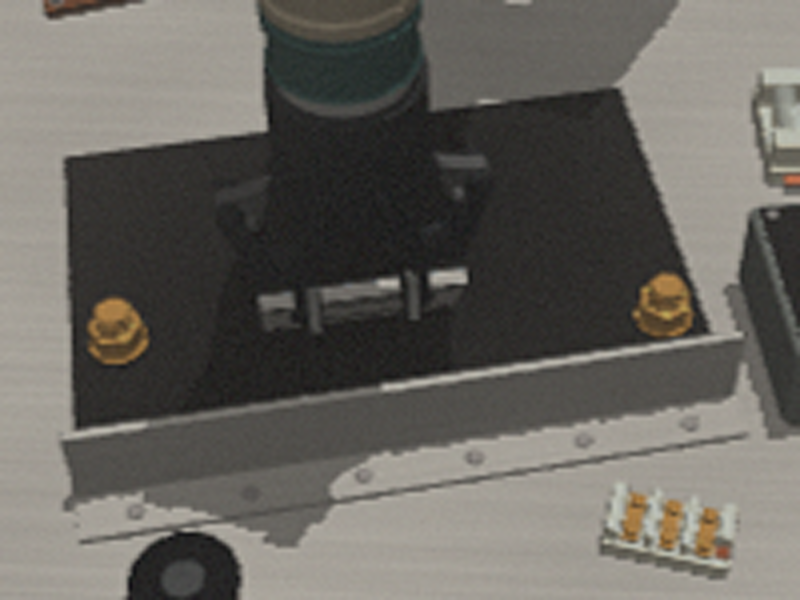

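```bash
python3 - <<'E'
from h import *
im,d=optics.snapshot('scene');S=st(world('scene',d))
for c in (250,230):
  for r in range(226,262,2): print(c,r,(S[r,c]*1000).round(0),im[r,c])
E
```

```text
250 226 [-126.   -7.   -1.] [33 30 31]
250 228 [-119.   -8.   -0.] [35 31 33]
250 230 [-113.   -9.   -1.] [56 57 52]
250 232 [-47. -16.  69.] [110 107 102]
250 234 [-44. -16.  67.] [80 77 73]
250 236 [-58. -15.  43.] [63 61 59]
250 238 [-75. -14.  16.] [49 49 47]
250 240 [-84. -13.  -2.] [38 39 35]
250 242 [-78. -14.  -2.] [29 29 25]
250 244 [-70. -15.   1.] [38 37 36]
250 246 [-64. -16.   1.] [36 33 33]
250 248 [-62. -17.  -3.] [30 28 30]
250 250 [-54. -18.  -0.] [38 33 36]
250 252 [-49. -18.  -2.] [39 34 36]
250 254 [-41. -19.   1.] [31 30 28]
250 256 [-36. -20.   1.] [52 51 51]
250 258 [  5. -24.  48.] [110 107 104]
250 260 [  6. -24.  43.] [82 81 77]
230 226 [-28. -56. 118.] [36 35 31]
230 228 [-24. -57. 116.] [34 34 35]
230 230 [-28. -57. 106.] [36 36 36]
230 232 [-116.  -56.   -2.] [36 36 35]
230 234 [-49. -58.  69.] [114 112 104]
230 236 [-45. -58.  68.] [104 100  96]
230 238 [-52. -59.  52.] [55 52 50]
230 240 [-69. -59.  26.] [64 62 61]
230 242 [-86. -59.  -2.] [39 41 39]
230 244 [-80. -60.  -1.] [31 31 31]
230 246 [-76. -60.  -4.] [34 30 31]
230 248 [-67. -61.   1.] [35 32 34]
230 250 [-62. -62.   0.] [35 31 30]
230 252 [-58. -62.  -2.] [32 33 32]
230 254 [-52. -63.  -2.] [34 29 27]
230 256 [-45. -63.   0.] [34 37 37]
230 258 [-38. -64.   2.] [32 32 31]
230 260 [  3. -65.  49.] [111 107 102]
```

The cover's foot slid back: it now leans on the fingers at ~62° (top at -44,67; foot at about -80,0). A quicker sweep near the top uses its inertia to tip it without dragging the foot, and the force stays small because the cover is light.

Call:
{"method": "jog_arm", "body": {
  "targets": [
    [0,-30,0,-2,0,0,0],
    [0,-68,0,-6,0,0,0],
    [0,-80,0,-6,0,0,0],
    [0,-80,0,-6,0,0,0],
    [0,-80,0,-6,0,0,0]
  ]
}}

```text
time: 12.95
tcp_pos: [0.4858, -0.0952, 0.0759]
tool_rot: [-0.003, 0.993, 0.117, -0.001]
contact_force: [-0.1, -0.1, 0.6]
gripper_width: 0.0426
finger_force: 0.0
```

```bash
python3 - <<'E'
from h import *
look('top','t9')
im,S=look('scene','s9');goto(-.03,-.018,.061,0)
for r in range(200,262,3): print(r,(S[r,250]*1000).round(0),im[r,250])
cv2.imwrite('pics/s9c.png',cv2.resize(im[160:310,160:360,::-1],None,fx=4,fy=4,interpolation=cv2.INTER_CUBIC))
E
```

```text
no blue
no blue
stop pos [-111.6  -18.9   70. ] F [-0.8  0.2  0.3] t 13.05 w 0.042560924551153366
shift [81.6 -1.1  9. ] turn [-0.3 -0.  -0.1]
200 [-201.    4.   10.] [47 42 44]
203 [-193.    3.    7.] [99 96 91]
206 [-184.    2.    6.] [98 96 90]
209 [-172.   -0.    8.] [100  99  94]
212 [-161.   -2.    9.] [67 64 60]
215 [-152.   -3.    8.] [104 102  95]
218 [-145.   -4.    6.] [102  99  94]
221 [-139.   -5.    2.] [28 24 26]
224 [-131.   -6.   -0.] [41 40 42]
227 [-123.   -8.   -2.] [41 39 38]
230 [-113.   -9.   -1.] [34 32 29]
233 [-105.  -10.   -3.] [33 34 28]
236 [-95. -12.  -1.] [32 27 28]
239 [-87. -13.  -2.] [40 40 39]
242 [-78. -14.  -1.] [40 39 39]
245 [-69. -15.  -2.] [44 46 40]
248 [-61. -17.  -2.] [44 40 41]
251 [-50. -18.   0.] [44 40 40]
254 [-43. -19.  -1.] [43 42 41]
257 [  3. -24.  48.] [177 171 163]
260 [  6. -25.  43.] [78 79 74]
```

View pics/s9c.png

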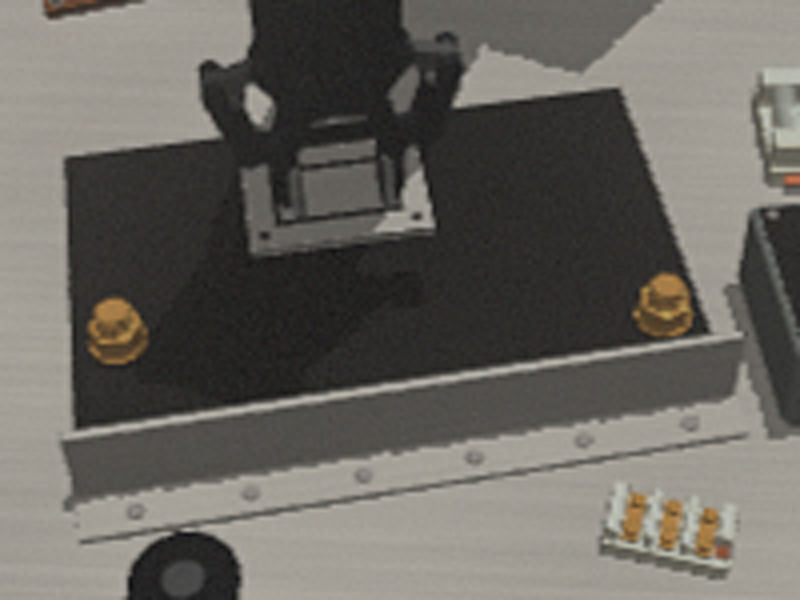

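The cover lies flat with its sealing face and groove up (px 245–435, 150–255). I'll rise clear and measure its centre.

Call:
{"method": "jog_arm", "body": {
  "targets": [
    [0,0,0,-45,0,0,0],
    [0,20,0,-90,0,0,0],
    [0,60,0,-130,0,0,0],
    [0,100,0,-140,0,0,0],
    [0,140,0,-140,0,0,0],
    [0,140,0,-140,0,0,0],
    [0,140,0,-140,0,0,0]
  ]
}}

```text
time: 13.75
tcp_pos: [0.6228, -0.0627, 0.215]
tool_rot: [-0.003, 0.993, 0.118, -0.001]
contact_force: [-0.0, -0.5, -0.6]
gripper_width: 0.0428
finger_force: 0.0
```

```bash
python3 - <<'E'
from h import *
for n in('scene','top'):
    im,d=optics.snapshot(n);S=st(world(n,d))
    m=(im.max(-1)>75)&(abs(S[...,0]+.16)<.085)&(abs(S[...,1]+.01)<.1)&(abs(S[...,2]-.006)<.01)
    k,l,s,_=cv2.connectedComponentsWithStats(m.astype(np.uint8));i=1+s[1:,4].argmax();P=S[l==i]*1000
    print(n,len(P),cv2.minAreaRect(P[:,:2].astype(np.float32)),np.percentile(P,[1,50,99],axis=0).round(1).tolist())
    cv2.imwrite(f'pics/f_{n}.png',cv2.resize(im[...,::-1],(784,588)))
goto(0,0,.2)
E
```

```text
scene 533 ((-185.27630615234375, -15.815093994140625), (90.43189239501953, 111.03585815429688), 0.060430899262428284) [[-221.3, -70.4, -1.6], [-158.2, -15.8, 6.7], [-140.5, 36.7, 9.9]]
top 53 ((-204.55157470703125, -72.23867797851562), (16.232471466064453, 40.14522171020508), 68.056640625) [[-222.4, -74.6, -1.4], [-210.5, -68.4, 7.0], [-184.2, -58.5, 12.7]]
stop pos [ 26.8 -19.6 209.1] F [-0.3 -0.6  0.9] t 13.85 w 0.04242262594071249
shift [-26.8 -19.4   9.3] turn [-0.4  0.1 -0.1]
```

View pics/f_scene.png

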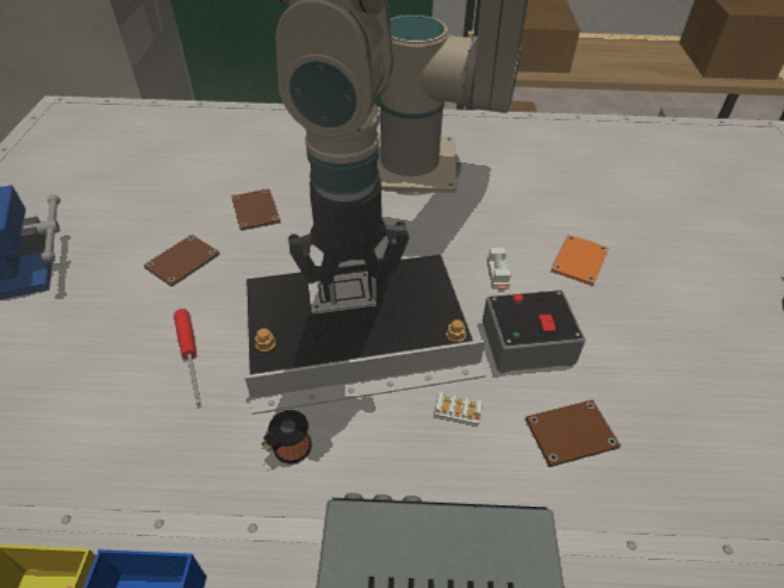

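The picture shows the cover flat on the mat, sealing face up (px 310–376, 270–312). Its far edge is at -141 mm, so its centre is about (-181, -16) mm, inside the limits. Everything else stands where it was and the arm is clear.

```bash
python3 -c "
from station import job_done
print(job_done())"
```

```text
the job is handed in; nothing more can be done
None
```

The cover lies blue side down and sealing face up on the mat, centred about 181 mm in front of the upstand, nothing else seen to have moved; the job is handed in, and no verdict was returned.

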